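Free the pawl of a bench rack lift with a rod and let the bowl down

TASK

The bowl on the bench lift is held up by a spring pawl in the rack. Pick up the wooden-handled rod, hook its steel end under the pawl's tab and lift gently by feel until the pawl floats clear of the rack without pressing on its stop screw, and hold it up while the bowl sinks by its own weight all the way down; then let the pawl drop back into the rack and lay the rod back on its rubber mat without dropping it. Touch the pawl with the rod only, do not touch the moving carriage or bowl, and leave the jar, dish and spanner alone.

Things in the scene. Friction and masses are not known exactly. Their poses are not given: they have to be found in the camera images.
- lift: Ochre bench rack lift, fixed: base plate 240 x 160 mm, steel column 276 mm high. Origin on the bench at the column's foot, z up; the pawl's tab sticks out on its -x side, the bowl's platform is at +x. Cheeks beside the pawl's pivot (x -28, z 195 mm) reach to x = -50 mm; a bracket with the stop screw, behind the pawl's arm, to x = -78 mm at z 118 to 142 mm. The tab's free end stands clear.
- pawl: Dark steel L-shaped pawl; origin on its pivot. A level flat tab, 82 x 20 x 6 mm, stands out from it to -x; 8 mm along it an arm hangs 74 mm to a toe in the rack. Lifting the tab turns it about +y (z axis upright = seated). The toe leaves the teeth at an unknown 0.03 to 0.12 rad (the lift's setting varies); only about 0.03 rad farther its arm meets the stop screw. Over 12 N from the rod bends it.
- pawl_tab (a point): Middle of the lower edge at the free end of the pawl's tab (underside), moves with it; axes as pawl; seated, 192 mm above the bench. Put the rod's end 10 to 25 mm in under the tab (towards +x). There it takes 3 to 7 N up to free the loaded pawl, then about 2.5 N holds it up freely against its spring; 5 N or more then means it is pressed on the stop screw: ease off a little.
- load (a joint): Height in m of the carriage with its plywood platform and bark-rimmed bowl (126 mm across, 68 mm high): 0 = fully down on the base, starts about 0.04 to 0.08. Held by the pawl on teeth 9 mm apart; freed, it sinks by itself at about 12 to 22 mm/s (a damper brakes it); if the pawl drops back on the way it catches the next tooth.
- rod_grip (a point): Centre of the grip of the rod, half-way up: a light wooden handle of 24 mm (y) x 26 mm (z) section, running from 75 mm behind (-x) to 35 mm ahead (+x) of this point; then a steel shank 10 mm thick to 135 mm ahead. x points along the shank to its end. About 0.14 kg, centre of mass 9 mm behind this point. It may tip a little in the grip under load.
- rod_tip (a point): Middle of the end face of the rod's steel shank, 135 mm ahead of rod_grip on the rod's axis (5 mm above the shank's underside). Axes as the rod.
- mat: Flat black rubber mat fixed to the bench, 300 mm (x) x 110 mm (y), 4 mm thick, on which the rod lies along x. Origin at the centre of its underside.
- jar: Amber jar 64 mm across, 85 mm high; bystander. Origin at the centre of its base.
- dish: Small dark wooden dish, 90 mm across, 40 mm high; bystander. Origin at the centre of its base.
- spanner: Steel spanner lying on the bench; bystander. Origin near its middle.
Mind the look-alikes: they are no part of the job. Of the things that look like the part that bears rod_grip, take the one that is farthest to the robot's right at the start.

How it is judged:
On the way, in this order (a step that is already met when the one before it is completed fails the run):
1. the rod holds the pawl up off the rack, free of the stop screw (rod on pawl under 5 N), while the load sinks (contact force between rod and pawl between 0.5 and 5 N and angle between pawl's own z axis and vertical above 0.03 rad and velocity of joint load below -0.004 m/s), for 0.5 s.
2. the load is fully down (value of joint load below 0.003 m), for 0.2 s.
At the end, for the whole second after the job is handed in: The carriage with the bowl is fully down (within 3 mm), the pawl is back in the rack (within 0.035 rad), and the rod lies flat and still with its grip point over the rubber mat (value of joint load below 0.003 m and angle between pawl's own z axis and vertical below 0.035 rad and height (world z) of rod_grip below 0.03 m and height (world z) of rod_tip below 0.035 m and x of rod_grip in the frame of mat between -0.15 and 0.15 m and y of rod_grip in the frame of mat between -0.055 and 0.055 m and linear speed of rod below 0.02 m/s); the robot touches nothing.
It fails at once if the rod loads the pawl with more than 12 N (contact force between rod and pawl above 12 N).
It fails at once if the arm or fingers touch the pawl (contact force between any of the fingers, the arm and pawl above 0.5 N).
It fails at once if the bowl or carriage is touched (contact force between any of the arm, the fingers, rod and load above 1 N).
It fails at once if the jar, dish or spanner is pushed away (distance of any of jar, dish, spanner from where it was at the start of the episode above 0.02 m).
It fails at once if the rod is let go in the air (height (world z) of rod_grip above 0.06 m and contact force between the fingers and rod below 0.1 N).
It also fails if it takes over 61 s, if anything falls off the work surface, if the arm or the gripper's body presses on something with over 40 N, if the wrist force passes 120 N, or if a joint passes its speed limit or range.

ROBOT

A 7-joint arm with a two-finger parallel gripper is mounted at the origin on the work surface. World frame = base frame: x ahead of the robot, y to its left, z up, the work surface at z = 0. Lengths are in m, angles in rad, forces in N, time in s.
With the tool pointing down it reaches from about 0.425 to 0.875 m from the base axis. Payload 4.7 kg.
Tool frame: the origin (TCP) lies at the very end of the fingers, on their centre line; the grasp point (between the pads) lies 19 mm behind it (r.grip_point_offset is the distance from the TCP to the grasp point, in m); z points along the fingers, y is the line along which they close (so a half turn about z gives the same grasp; the last joint's range is limited). The gripper opens to 87 mm and grips with 3 to 60 N. Pads are 19 mm wide; open, the fingers measure 117 mm over their backs; the gripper's body (75 mm by 190 mm) begins 51 mm behind the grasp point.
Start: joints at [-1.184, 0.321, -0.07, 1.45, 0.023, 1.371, -0.057], TCP at [0.237, 0.605, 0.223] pointing down, gripper open.
Joint ranges: [-2.86, 2.86], [-0.3, 2.09], [-1.38, 1.24], [0.06, 2.45], [-1.56, 4.7], [0.09, 2.05], [-2.69, 2.69]. Speed limits (rad/s): [2.57, 2.57, 3.14, 3.14, 3.14, 3.14, 3.14].

INTERFACE

Orientations are given as a rotation vector (axis times angle).
In Python, from workcell import r, claw, solver, sense, snapshot, get_calibration, workorder gives the robot as it stands. Calls block until the motion is done:
- r.movep(position, orientation): joint-space move of the TCP to a pose.
- r.movel(position, frame=None, feed=0.15): straight line of the TCP; frame=None keeps the orientation; feed is the mean speed in m/s.
- r.goto_joints(angles): joint-space move.
- claw.grip(opening, grasp_force=None): finger opening in m; grasp_force is the grip in N (None keeps the last); returns when the fingers have stopped.
- r.wait(seconds).
- solver.solve_ik(position, orientation): joint angles nearest the present ones, or None.
- sense(): the state.
- snapshot(name): name is "scene" or "top" or "wrist"; returns the picture (480x640x3 uint8, red, green, blue); there is no depth.
- get_calibration(name): a dict with "K" (3x3 intrinsics, pixels), "k1" (the pictures are not rectified: a ray, as slopes to the right and down, at radius r is drawn at 1 + k1 r^2 times it, then the intrinsics apply), "T" (4x4, takes a point from camera to world coordinates). Camera axes: x right, y down, z forward; pixel columns grow to the right and rows downward; lengths in m; the calibration is good to about 2 mm. A picture is of the moment at which its call begins: read the wrist's pose just before it. get_calibration takes no time and is no camera call; for the wrist camera it gives the pose at the moment of the call.
A pose or a line that the arm cannot do raises r.MotionError and nothing moves.
- workorder.hand_in(): hands the job in; it is judged then, once.
The state is a dict: "time_s": time; "q": joint angles; "joint_velocities": joint speeds; "joint_efforts": joint torques, N m; "ee_pos": TCP position; "tcp_rot": TCP orientation; "wrist_force": force on the tool from outside, world axes, zero at the start; "ft_torque": the same for the moment, N m; "width": finger opening in m; "finger_force": force on a finger pad.
Only numpy, scipy, OpenCV 4.12 (cv2) and the standard library are available. Lean on these libraries where they do the work, as an engineer would, in place of code of your own. Each camera call takes 0.05 s, during which the arm holds its last target. There are 200 camera calls.

## Working session

There is one attempt and no reset: what is moved stays moved. The work goes in short steps, each a Python script; the robot and the scene stay as the last script left them, time stands still between calls to the robot, and variables do not carry over. Pictures are saved under pics/ and viewed, at most 10 in all, crops included, and the job is handed in when it is done.

```bash
ls; mkdir -p pics; python3 - <<'E'
from workcell import *
import cv2,numpy as np
np.set_printoptions(precision=4,suppress=True)
for n in ("scene","top"):
    cv2.imwrite(f"pics/{n}0.png",snapshot(n)[:,:,::-1]); c=get_calibration(n); print(n,c["K"],c["k1"],c["T"])
s=sense();print(s)
E
```

```text
pics
scene [[625.0905   0.     319.9522]
 [  0.     625.0905 234.4069]
 [  0.       0.       1.    ]] -0.05266261479884311 [[ 0.7115  0.4962 -0.4976  1.2923]
 [ 0.7027 -0.5117  0.4945 -0.7656]
 [-0.0092 -0.7014 -0.7127  1.1807]
 [ 0.      0.      0.      1.    ]]
top [[476.7145   0.     323.6339]
 [  0.     476.7145 228.1897]
 [  0.       0.       1.    ]] -0.01253432392773543 [[ 0.0094 -0.9912  0.1321  0.3893]
 [-0.9999 -0.0077  0.0138 -0.0534]
 [-0.0127 -0.1322 -0.9911  1.236 ]
 [ 0.      0.      0.      1.    ]]
{'time_s': 0.1, 'q': array([-1.1839,  0.3217, -0.0701,  1.4516,  0.0226,  1.3708, -0.0569]), 'joint_velocities': array([-0.0002, -0.0021,  0.0017, -0.0042, -0.0007, -0.0016,  0.0019]), 'joint_efforts': array([ -0.0005, -49.2575,  -0.4058, -31.3401,  -0.0641,   0.0395,
         0.0001]), 'ee_pos': array([0.2366, 0.6049, 0.2216]), 'tcp_rot': array([-0.5821, -3.087 ,  0.0027]), 'wrist_force': array([0.0459, 0.177 , 0.3282]), 'ft_torque': array([ 0.0405,  0.0086, -0.0205]), 'finger_force': 0.0, 'width': 0.08698567679150629}
```

View pics/scene0.png

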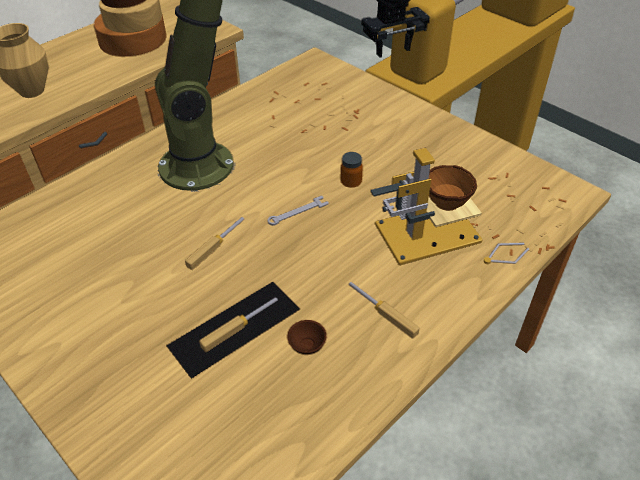

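View pics/top0.png

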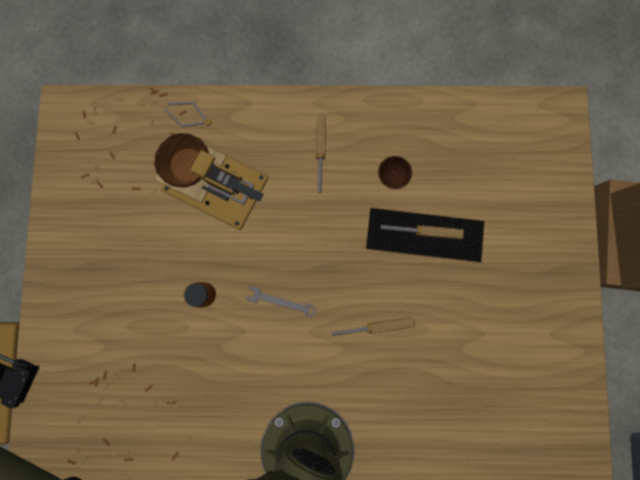

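The rod on the mat is the one wanted: its handle is at top (440,232), farthest right. The lift plate is around top (215,190), with the tab pointing toward (262,197). Next I measure roughly and take close wrist views.

```bash
cat > h.py <<'E'
from workcell import *
import cv2,numpy as np
from scipy.spatial.transform import Rotation as R
np.set_printoptions(precision=4,suppress=True)
def ray(c,uv):
    K=c["K"];p=(np.array(uv,float)-[K[0,2],K[1,2]])/[K[0,0],K[1,1]]
    q=p.copy()
    for _ in range(20): q=p/(1+c["k1"]*(q@q))
    T=np.array(c["T"]); return T[:3,3],T[:3,:3]@np.r_[q,1]
def plane(c,uv,z):
    o,d=ray(c,uv); return o+d*(z-o[2])/d[2]
def project(c,P):
    T=np.array(c["T"]);X=T[:3,:3].T@(np.array(P)-T[:3,3]);q=X[:2]/X[2]
    q=q*(1+c["k1"]*(q@q)); return q*[c["K"][0,0],c["K"][1,1]]+c["K"][:2,2]
def cross(rays):
    A=np.zeros((3,3));b=np.zeros(3)
    for o,d in rays:
        d=d/np.linalg.norm(d);M=np.eye(3)-np.outer(d,d);A+=M;b+=M@o
    return np.linalg.solve(A,b)
def down(yaw): # tool z down, tool x along yaw
    c,s=np.cos(yaw),np.sin(yaw)
    return R.from_matrix(np.array([[c,s,0],[s,-c,0],[0,0,-1]]))
E
python3 - <<'E'
from h import *
c=get_calibration("top")
for n,uv,z in [("rod back",(463,234),.017),("rod fwd",(381,227),.017),("rod shoulder",(417,231),.017),("mat",(426,235),.004),("dish",(395,172),.03),("spare",(320,150),.01),("plateA",(268,178),.01),("plateB",(241,228),.01),("plateC",(163,190),.01),("tabend?",(262,197),.195),("bowl",(182,160),.12),("jar",(200,294),.08)]:
    print(n,plane(c,uv,z))
w=get_calibration("wrist");s=sense()
Tt=np.eye(4);Tt[:3,:3]=R.from_rotvec(s["tcp_rot"]).as_matrix();Tt[:3,3]=s["ee_pos"]
print(np.linalg.inv(Tt)@w["T"],w["K"])
i=cv2.imread("pics/top0.png")[130:240,140:290];cv2.imwrite("pics/c1.png",cv2.resize(i,None,fx=5,fy=5,interpolation=2))
E
```

```text
rod back [ 0.5395 -0.3946  0.017 ]
rod fwd [ 0.5561 -0.1842  0.017 ]
rod shoulder [ 0.5464 -0.2767  0.017 ]
mat [ 0.5378 -0.3022  0.004 ]
dish [ 0.6983 -0.22    0.03  ]
spare [ 0.762  -0.0247  0.01  ]
plateA [0.6851 0.1116 0.01  ]
plateB [0.5516 0.1787 0.01  ]
plateC [0.6511 0.3885 0.01  ]
tabend? [0.5971 0.099  0.195 ]
bowl [0.702  0.3066 0.12  ]
jar [0.3809 0.2595 0.08  ]
[[-0.001  -0.9639 -0.2664  0.0712]
 [ 1.     -0.0008 -0.0008 -0.0006]
 [ 0.0006 -0.2664  0.9639 -0.1614]
 [ 0.      0.      0.      1.    ]] [[376.7998   0.     314.5846]
 [  0.     376.7998 241.351 ]
 [  0.       0.       1.    ]]
```

View pics/c1.png

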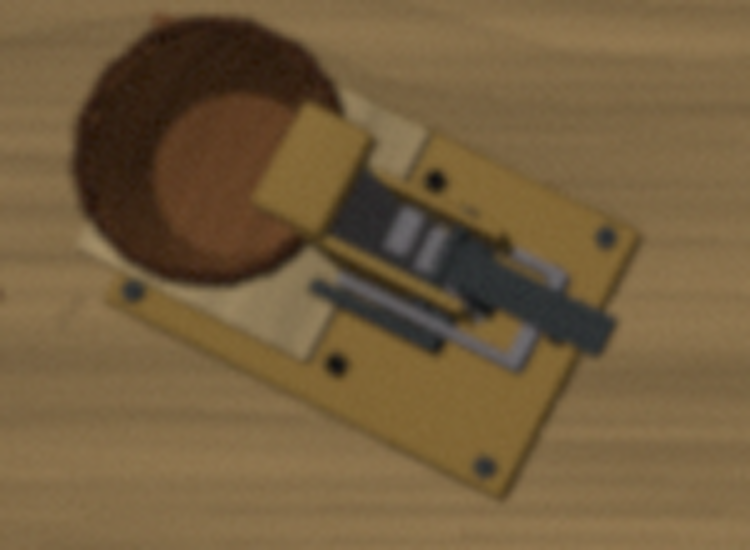

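The crop shows the dark tab's free end with corners at top (263.4,193.6) and (260,201). The plate's -x edge runs from (268.6,177.4) to (241,229.4).

```bash
python3 - <<'E'
from h import *
c=get_calibration("top")
A=plane(c,(268.6,177.4),.012);B=plane(c,(241,229.4),.012);e=A-B;yaw=np.arctan2(e[0],-e[1]);print("yaw",yaw,np.hypot(*e[:2]))
import pickle
t=plane(c,(261.7,197.3),.198);print(t)
u=np.array([np.cos(yaw),np.sin(yaw),0])
for k,(p,y) in enumerate([(np.r_[t[:2],.36]-.03*u,yaw),(np.array([.545,-.285,.22]),1.49)]):
    rv=down(y).as_rotvec(); print(solver.solve_ik(p,rv))
    r.movep(p,rv); w=get_calibration("wrist"); im=snapshot("wrist")
    cv2.imwrite(f"pics/w{k}.png",im[:,:,::-1]); pickle.dump(w,open(f"w{k}.pkl","wb")); print(sense()["time_s"],sense()["ee_pos"],p)
E
```

```text
yaw 1.1125379519687089 0.15453939737221675
[0.5958 0.0993 0.198 ]
[-0.6663  0.1675  0.5835  1.3974 -0.092   1.6039 -0.5506]
2.4667 [0.5824 0.074  0.3596] [0.5826 0.0723 0.36  ]
[-0.2494  0.3207  0.8573  1.5737 -0.2462  1.3601  0.5536]
3.95 [ 0.5463 -0.2833  0.2203] [ 0.545 -0.285  0.22 ]
```

View pics/w0.png

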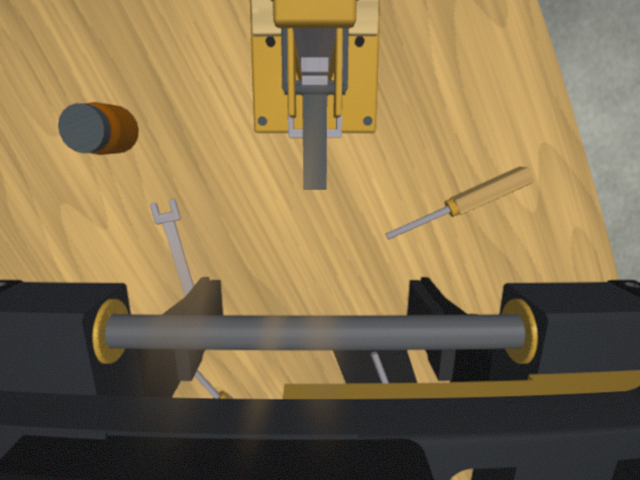

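View pics/w1.png

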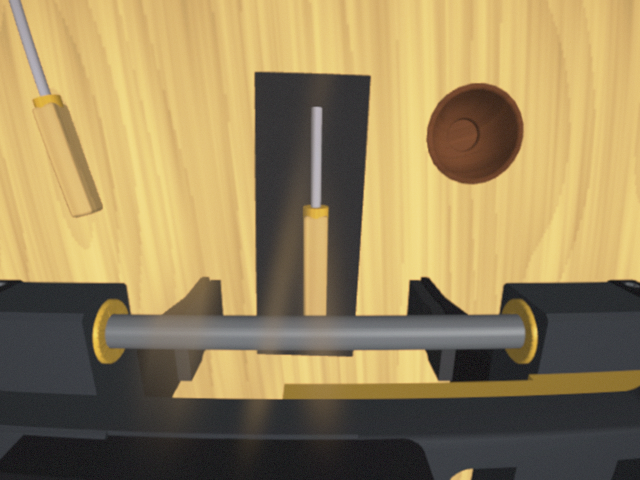

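In w0 the tab's free-end corners are at (304,189) and (326,188), and the tab runs up to about (315,95). In w1 the rod's tip is at (317,108), the collar front at (316,206), and the handle is centred near u=316.

```bash
python3 - <<'E'
from h import *
import pickle
w0,w1=[pickle.load(open(f"w{k}.pkl","rb")) for k in (0,1)]
a=plane(w0,(303.5,189),.198);b=plane(w0,(326.5,188.5),.198);e=b-a
print("tab end",(a+b)/2,np.linalg.norm(e),"yaw",np.arctan2(e[0],-e[1]))
m=plane(w0,(315,100),.198);d=m-(a+b)/2;print("yaw by axis",np.arctan2(d[1],d[0]))
# plate -x edge corners
P=plane(w0,(254,131.5),.012);Q=plane(w0,(377,132.5),.012);e=Q-P
print("plate",P,Q,np.linalg.norm(e),np.arctan2(e[0],-e[1]))
# mid edge is lift(-?,?); rod
tip=plane(w1,(317,107.5),.021);sh=plane(w1,(316,206.5),.024);d=tip-sh
y=np.arctan2(d[1],d[0]);print("tip",tip,"sh",sh,np.linalg.norm(d),"yaw",y)
im=cv2.imread("pics/w1.png");h=cv2.cvtColor(im,cv2.COLOR_BGR2HSV)
for v in (120,150,180,230,260,290):
    row=im[v,270:350].astype(int).sum(1); xs=np.where(row>200)[0]+270; print(v,xs.min(),xs.max(),plane(w1,((xs.min()+xs.max())/2,v),.017 if v<200 else .03))
E
```

```text
tab end [0.5972 0.1    0.198 ] 0.019719623470773974 yaw 1.1362724950606569
yaw by axis 1.1147596879786046
plate [0.5482 0.1805 0.012 ] [0.6919 0.1086 0.012 ] 0.16067468906165672 1.1067278950405315
tip [ 0.5577 -0.1854  0.021 ] sh [ 0.5496 -0.2761  0.024 ] 0.09104893829819961 yaw 1.481894355601954
120 310 322 [ 0.5559 -0.1962  0.017 ]
150 303 322 [ 0.5505 -0.2231  0.017 ]
180 289 321 [ 0.541  -0.2507  0.017 ]
230 279 328 [ 0.5359 -0.2968  0.03  ]
260 273 335 [ 0.5337 -0.327   0.03  ]
290 270 336 [ 0.53   -0.3586  0.03  ]
```

```bash
python3 - <<'E'
from h import *
yaw=1.482;u=np.array([np.cos(yaw),np.sin(yaw),0]);tip=np.array([.5577,-.1854,0])
g=tip-.120*u; rv=down(yaw).as_rotvec()
r.movep(g+[0,0,.09],rv); r.wait(.3); s=sense();e=(g-s["ee_pos"])[:2];print("err",e)
r.movel(g+[0,0,.008],feed=.12); r.wait(.2);s=sense();print(s["ee_pos"],g,s["wrist_force"])
claw.grip(.0,60); r.wait(.2); s=sense();print(s["width"],s["finger_force"],s["ee_pos"],s["wrist_force"])
print("tip in tool",R.from_rotvec(s["tcp_rot"]).inv().apply(tip+[0,0,.017]-s["ee_pos"]))
r.movel(s["ee_pos"]+[0,0,.16],feed=.15); r.wait(.3); s=sense();print(s["width"],s["wrist_force"],s["time_s"],s["ee_pos"])
yaw=1.112;u=np.array([np.cos(yaw),np.sin(yaw),0]);end=np.array([.5972,.1,0])
p=end-(.120+.04)*u+[0,0,.166]
r.movep(p,down(yaw).as_rotvec()); r.wait(.5)
F=[]
for _ in range(10): F.append(sense()["wrist_force"]); r.wait(.03)
s=sense();print(np.mean(F,0),np.std(F,0),s["time_s"],s["ee_pos"],p,R.from_rotvec(s["tcp_rot"]).as_matrix()[:,0])
w=get_calibration("wrist"); cv2.imwrite("pics/w2.png",snapshot("wrist")[:,:,::-1])
import pickle;pickle.dump(w,open("w2.pkl","wb"))
E
```

```text
err [-0.0012  0.0001]
[ 0.5477 -0.3052  0.0089] [ 0.5471 -0.3049  0.    ] [-0.0966  0.0657 -0.225 ]
0.023859155492954816 59.9301965162158 [ 0.5468 -0.3049  0.008 ] [-0.5568  0.5472  0.5104]
tip in tool [ 0.12    0.0002 -0.009 ]
0.023352758749103655 [-0.1934 -1.0559 -0.5173] 8.6417 [ 0.5466 -0.3048  0.1675]
[-0.0066 -0.0737 -1.1405] [0.448  0.5555 0.3452] 10.5 [ 0.5263 -0.0434  0.166 ] [ 0.5263 -0.0435  0.166 ] [ 0.4428  0.8966 -0.    ]
```

View pics/w2.png

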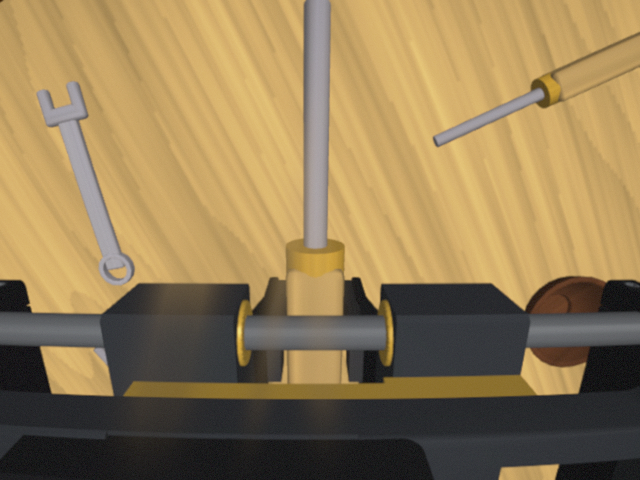

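The shank is centred at u≈316 and the rod is well aligned, with its tip just past the top edge. Now I insert it and lift by feel, tracking the bowl in the scene camera.

```bash
cat > lift.py <<'E'
from h import *
c=get_calibration("scene")
ref=cv2.imread("pics/scene0.png"); tpl=ref[166:208,436:478]
b=np.array([.702,.3066,.12]);ppm=(project(c,b-[0,0,.05])-project(c,b))/50
def drop():  # mm the bowl has sunk since the start
    im=snapshot("scene")[:,:,::-1][150:290,425:490].copy()
    m=cv2.matchTemplate(im,tpl,cv2.TM_CCOEFF_NORMED);_,v,_,l=cv2.minMaxLoc(m)
    return (l[1]-16)/ppm[1],v
def force(n=4):
    f=[]
    for _ in range(n): r.wait(.025); f.append(sense()["wrist_force"])
    return np.mean(f,0)
E
python3 - <<'E'
from lift import *
print("ppm",ppm,drop())
F0=force(16); yaw=1.112;u=np.array([np.cos(yaw),np.sin(yaw),0])
end=np.array([.5972,.1,0]); p=end-(.120-.017)*u+[0,0,.166]
r.movel(p,feed=.05); r.wait(.2); print("ins",force(8)-F0, sense()["time_s"])
F0=force(12); np.save("F0.npy",F0)
p[2]+=.006; r.movel(p,feed=.03); f=force(6)-F0; print(f)
for k in range(60):
    p[2]+=.0004 ; r.movel(p,feed=.02); f=-(force()-F0)[2]
    d=drop() if f>1.5 else (0,0)
    s=sense(); print(f"{s['time_s']:.2f} z{p[2]:.4f} {s['ee_pos'][2]:.4f} F{f:.2f} drop{d[0]:.1f} {d[1]:.2f}")
    if f>7.5 or d[0]>2.5: break
np.save("p.npy",p)
E
```

```text
ppm [-0.0556  0.2875] (np.float64(0.0), 0.9968298673629761)
ins [-0.0193  0.5677  0.0816] 12.6917
[-0.1215 -0.255  -0.1344]
13.84 z0.1724 0.1724 F0.21 drop0.0 0.00
14.19 z0.1728 0.1728 F0.19 drop0.0 0.00
14.54 z0.1732 0.1732 F0.42 drop0.0 0.00
14.89 z0.1736 0.1736 F0.45 drop0.0 0.00
15.24 z0.1740 0.1740 F0.16 drop0.0 0.00
15.59 z0.1744 0.1744 F0.61 drop0.0 0.00
15.94 z0.1748 0.1748 F0.01 drop0.0 0.00
16.29 z0.1752 0.1752 F0.63 drop0.0 0.00
16.64 z0.1756 0.1756 F0.20 drop0.0 0.00
16.99 z0.1760 0.1760 F-0.25 drop0.0 0.00
17.34 z0.1764 0.1764 F0.09 drop0.0 0.00
17.69 z0.1768 0.1768 F0.60 drop0.0 0.00
18.04 z0.1772 0.1772 F0.71 drop0.0 0.00
18.39 z0.1776 0.1776 F0.11 drop0.0 0.00
18.74 z0.1780 0.1780 F0.49 drop0.0 0.00
19.14 z0.1784 0.1783 F1.79 drop0.0 1.00
19.54 z0.1788 0.1787 F3.20 drop0.0 1.00
19.94 z0.1792 0.1790 F4.89 drop0.0 1.00
20.34 z0.1796 0.1794 F6.02 drop0.0 1.00
20.74 z0.1800 0.1799 F6.72 drop0.0 1.00
21.14 z0.1804 0.1803 F6.96 drop0.0 1.00
21.54 z0.1808 0.1808 F7.24 drop0.0 1.00
21.94 z0.1812 0.1813 F6.62 drop0.0 1.00
22.34 z0.1816 0.1816 F7.53 drop0.0 1.00
```

Contact came at the expected height, and the force has plateaued at about 7 N as the pawl turns. I continue in finer steps and then regulate.

```bash
python3 - <<'E'
from lift import *
F0=np.load("F0.npy");p=np.load("p.npy");free=None;hist=[]
for k in range(75):
    if free is None: p[2]+=.0003; r.movel(p,feed=.02)
    f=-(force(4 if free is None else 6)-F0)[2]; d=drop(); t=sense()["time_s"]
    print(f"{t:.2f} z{p[2]:.4f} F{f:.2f} drop{d[0]:.1f} {d[1]:.2f}")
    if free is None:
        if f>9.5: break
        if f<4.5 or d[0]>3: free=t
    else:
        if f>3.8: p[2]-=.0003; r.movel(p,feed=.02)
        elif f<1.3: p[2]+=.0003; r.movel(p,feed=.02)
        hist.append(d[0])
        if t-free>1.2 and len(hist)>6 and max(hist[-6:])-min(hist[-6:])<2: break
    np.save("p.npy",p)
E
```

```text
22.74 z0.1819 F8.03 drop0.0 1.00
23.14 z0.1822 F7.06 drop0.0 1.00
23.54 z0.1825 F7.63 drop0.0 1.00
23.94 z0.1828 F7.34 drop0.0 1.00
24.34 z0.1831 F7.36 drop0.0 1.00
24.74 z0.1834 F7.01 drop0.0 1.00
25.14 z0.1837 F7.23 drop0.0 1.00
25.54 z0.1840 F7.16 drop0.0 1.00
25.94 z0.1843 F7.27 drop0.0 1.00
26.34 z0.1846 F7.13 drop0.0 1.00
26.74 z0.1849 F7.43 drop0.0 1.00
27.14 z0.1852 F7.07 drop0.0 1.00
27.54 z0.1855 F7.15 drop0.0 1.00
27.94 z0.1858 F7.40 drop0.0 1.00
28.34 z0.1861 F7.71 drop0.0 1.00
28.74 z0.1864 F7.41 drop0.0 1.00
29.14 z0.1867 F7.56 drop0.0 1.00
29.54 z0.1870 F7.15 drop0.0 1.00
29.94 z0.1873 F7.20 drop0.0 1.00
30.34 z0.1876 F7.68 drop0.0 1.00
30.74 z0.1879 F7.12 drop0.0 1.00
31.14 z0.1882 F6.61 drop0.0 1.00
31.54 z0.1885 F7.40 drop0.0 1.00
31.94 z0.1888 F7.69 drop0.0 1.00
32.34 z0.1891 F7.15 drop0.0 1.00
32.74 z0.1894 F7.87 drop0.0 1.00
33.14 z0.1897 F7.27 drop0.0 1.00
33.54 z0.1900 F6.85 drop0.0 1.00
33.94 z0.1903 F7.91 drop0.0 1.00
34.34 z0.1906 F7.33 drop0.0 1.00
34.74 z0.1909 F7.63 drop0.0 1.00
35.14 z0.1912 F6.95 drop0.0 1.00
35.54 z0.1915 F7.37 drop0.0 0.99
35.94 z0.19
[... 498 characters left out ...]
 F2.78 drop13.9 0.97
41.74 z0.1957 F2.72 drop17.4 0.98
41.94 z0.1957 F2.26 drop20.9 0.98
42.14 z0.1957 F2.41 drop24.3 0.97
42.34 z0.1957 F2.58 drop27.8 0.98
42.54 z0.1957 F2.52 drop31.3 0.98
42.74 z0.1957 F2.74 drop34.8 0.98
42.94 z0.1957 F2.34 drop38.3 0.97
43.14 z0.1957 F2.56 drop41.7 0.95
43.34 z0.1957 F2.43 drop45.2 0.96
43.54 z0.1957 F2.60 drop48.7 0.96
43.74 z0.1957 F2.40 drop52.2 0.95
43.94 z0.1957 F2.47 drop55.6 0.94
44.14 z0.1957 F2.51 drop62.6 0.95
44.34 z0.1957 F2.89 drop66.1 0.95
44.54 z0.1957 F2.93 drop69.6 0.95
44.74 z0.1957 F2.97 drop69.6 0.93
44.94 z0.1957 F2.51 drop69.6 0.93
45.14 z0.1957 F2.30 drop69.6 0.93
45.34 z0.1957 F2.74 drop69.6 0.93
45.54 z0.1957 F2.43 drop69.6 0.93
```

The bowl sank 70 mm and stopped, with the force held at about 2.5 N. Next I lower the pawl, withdraw and return the rod.

```bash
python3 - <<'E'
from lift import *
p=np.load("p.npy");yaw=1.112;u=np.array([np.cos(yaw),np.sin(yaw),0])
p[2]=.168; r.movel(p,feed=.04); r.movel(p-.07*u,feed=.1)
cv2.imwrite("pics/s3.png",snapshot("scene")[:,:,::-1]); print(sense()["time_s"])
yaw=1.482; m=np.array([.5470,-.3049,0]);rv=down(yaw).as_rotvec()
r.movep(m+[0,0,.10],rv); r.wait(.2); F0=force(8); print(sense()["time_s"])
r.movel(m+[0,0,.022],feed=.1); r.wait(.1)
for z in np.arange(.018,.0078,-.002):
    r.movel(m+[0,0,z],feed=.03); f=(F0-force(2))[2]*-1; print(round(z,4),round(f,2))
    if f>4: break
print(sense()["time_s"])
cv2.imwrite("pics/s4.png",snapshot("scene")[:,:,::-1])
E
python3 -c "
import cv2,numpy as np
a=cv2.imread('pics/s3.png')[140:270,340:500];b=cv2.imread('pics/s4.png')[240:400,140:340]
cv2.imwrite('pics/v.png',np.hstack([cv2.resize(a,(492,400)),cv2.resize(b,(300,400))]))"
```

```text
47.2833
48.7
0.018 -0.02
0.016 0.22
0.014 0.05
0.012 0.62
0.01 0.13
0.008 9.77
51.5667
```

View pics/v.png

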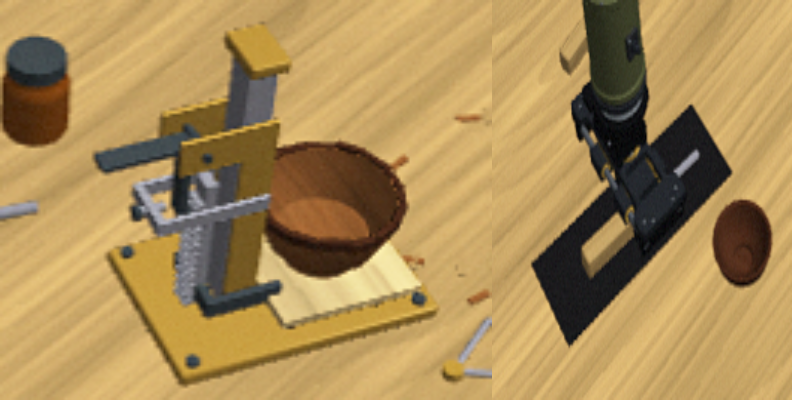

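The bowl is fully down, the tab is level again (left half), and the rod is on the mat touching it (right half). Release, retreat and hand in.

```bash
python3 - <<'E'
from h import *
claw.grip(.06); r.wait(.1); s=sense(); print(s["width"],s["finger_force"])
r.movel(s["ee_pos"]+[0,0,.12],feed=.12); r.wait(.3); s=sense();print(s["time_s"],s["width"],s["ee_pos"])
cv2.imwrite("pics/w5.png",snapshot("wrist")[:,:,::-1])
E
```

```text
0.05981899430602385 0.0
54.0583 0.06002671549623488 [ 0.5468 -0.3048  0.1275]
```

View pics/w5.png

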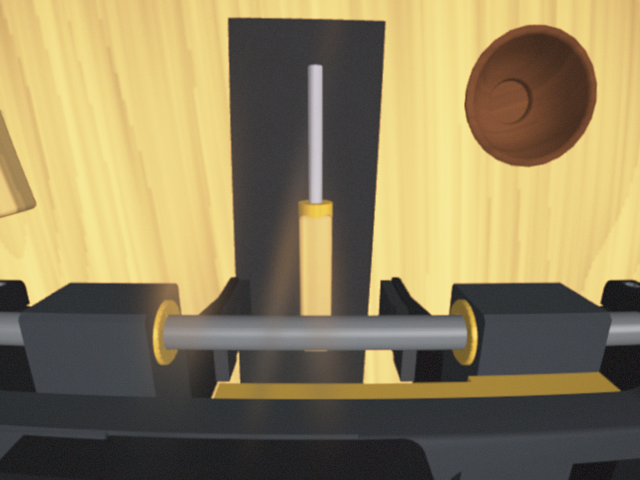

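The rod lies on the mat, from its tip at (315,68) to the handle at (316,300), and the fingers are clear of it.

```bash
python3 -c "
from workcell import *
print(workorder.hand_in())"
```

```text
the job is handed in; nothing more can be done
None
```

I handed the job in at about 54 s: the bowl sank all the way down with the rod holding the pawl at about 2.5 N, the pawl is back in the rack, and the rod is lying on its mat; no verdict came back.

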